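# Nest the kidney dish on the corkscrew stall

### The arm

A 7-joint arm with a two-finger parallel gripper is mounted at the origin on the work surface. World frame = base frame: x ahead of the robot, y to its left, z up, the work surface at z = 0. Lengths are in m, angles in rad, forces in N, time in s.
With the tool pointing down it reaches from about 0.4 to 0.875 m from the base axis. Payload 19.3 kg.
Tool frame: the origin (TCP) lies midway between the tips of the shut fingers; the grasp point (between the pads) lies 19 mm behind it; z points along the fingers, y is the line along which they close (so a half turn about z gives the same grasp; the last joint's range is limited). The gripper opens to 85 mm and grips with 20 to 120 N. Pads are 22 mm wide; open, the fingers measure 114 mm over their backs; the gripper's body (76 mm by 85 mm) begins 54 mm behind the grasp point. The pads swing forward as they close: fully open they stand 13 mm farther back than shut.
Start: joints at [-1.265, 0.521, -0.036, 1.599, 0.021, 1.021, -0.113], TCP at [0.229, 0.581, 0.231] pointing down, gripper open.
Joint ranges: [-2.91, 2.91], [-0.3, 2.13], [-1.5, 1.42], [0.17, 2.43], [-1.26, 4.41], [0.16, 1.93], [-2.52, 2.52]. Speed limits (rad/s): [1.89, 1.89, 2.39, 2.39, 3.01, 3.01, 3.01].

### API

Orientations are given as [roll, pitch, yaw] about the fixed x, y, z axes, in that order (R = Rz(yaw) Ry(pitch) Rx(roll)).
In Python, from workcell import * gives the robot as it stands.
- The arm moves only by the shell command python3 -m creep 'ROWS' [FORCE]. ROWS is JSON, a list that holds one entry, the list of rows, each a list of 7 numbers: the closure, from -1 (fully open) to 1 (shut), then the shift along the tool's x, y, z in m, then the turn, a rotation vector about the tool's x, y, z in degrees. A call has 1 to 10 rows; each row shifts and turns the commanded pose from where the row before left it, along the tool's axes as they then stand; what a row does not reach is not made up. A row lasts 1/10 s, in which the tool goes at most 50 mm and 8.59 degrees, less where a joint would pass 70% of its speed; a pose out of reach is approached as far as the arm can. A call is refused whole if a number of a shift passes 0.05 or a number of a turn 8.59, either way. A call with a gripper value outside its range is refused whole. The fingers move at their own pace and stop on an object; FORCE is the grip in N (left out, the last holds). Time passes only in rows, so rows that do not move let the fingers close. It gives the time, the measured TCP pose, the force, the opening and the grip force at its end, in the units of the state.
- observe(): the state, without advancing time (a new reading comes with each control period).
- grab_frame(name): name is "scene" or "top" or "wrist"; returns a dict with "image" (400x640x3 uint8, red, green, blue), "range_z" (400x640 float32, m along the optical axis (not along the pixel's ray), 0 where there is no reading), "fx", "fy", "cx", "cy" (pixels), "k1" (the pictures are not rectified: a ray, as slopes to the right and down, at radius r is drawn at 1 + k1 r^2 times it, then the intrinsics apply), "R" (3x3) and "t" (3): a world point X has camera coordinates R X + t; the wrist camera has in their place "T_tool_cam" (4x4, takes a point from camera to tool coordinates, whose origin is the TCP and whose axes are the flange's). Camera axes: x right, y down, z forward; pixel columns grow to the right and rows downward; lengths in m; the calibration is good to about 2 mm. A picture is of the moment at which its call begins: read the wrist's pose just before it.
- job_done(): hands the job in; it is judged then, once.
Trained networks look in a picture, given as the dict that the camera call returned (one of the last four; its "shot" number tells which), for a name from the list of things; names that differ only in an ending like _2 or _b are one class to them, and where a whole thing is asked for, a point or a joint stands for the part that bears it (a point fixed in the world has none). Each returns a list of dicts, best first, with "confidence" (0 to 1); they miss things now and then, are a little off and sometimes report something else, mostly with a low value. They report only what shows in the picture. A call takes as long as a camera call. They do not tell look-alikes from the thing itself.
- find_in(picture, thing): "extent" ([centre column, centre row, width, height] in pixels, round what is visible of it).
- outline_of(picture, thing): "region" (400x640 bool, what is visible of it) and "extent" ([centre column, centre row, width, height] in pixels, round what is visible of it).
- tip_of(picture, thing): "position" ([column, row] in pixels: a listed point, or the origin of a listed thing).
The state is a dict: "clock": time; "qpos": joint angles; "qd": joint speeds; "joint_efforts": joint torques, N m; "position": TCP position; "tool_rot": TCP orientation; "force": force on the tool from outside, world axes, zero at the start; "moment": the same for the moment, N m; "grip_width": finger opening in m; "finger_force": force on a finger pad.
Only numpy, scipy, OpenCV 4.12 (cv2) and the standard library are available. Lean on these libraries where they do the work, as an engineer would, in place of code of your own. Each camera call takes 0.05 s, during which the arm holds its last target. There are 200 camera calls.

### The job

Pick up the brass kidney-shaped dish by its rosewood handle, turn it until its outline matches the larger green kidney dish, and lower it into that dish so that it rests flat on the bottom, letting go only once it is down inside. Leave the green dish and the oblong brass tray where they stand.

Things in the scene. Friction and masses are not known exactly. Their poses are not given: they have to be found in the camera images.
- small_dish: Brass kidney-shaped dish with a rosewood bar handle, loose, 0.2-0.33 kg. Origin: underside, below the handle's middle (near its centre of mass). +x to the bulging side, -x to the hollow side, y along its length, z up. Foot a band 60 mm wide with round ends along a 70 mm radius arc centred at x=-58 mm: 175 x 90 mm over all. Walls 3 mm thick, 25 mm high, flaring 5 mm; floor 4 mm.
- handle (a point): Middle of the small dish's rosewood handle, 58 mm above the dish's underside, straight over its origin, same axes. The bar is 12 mm wide (x), 80 mm long (y) and 14 mm high, on two 8 mm brass posts at y = +/-33 mm.
- big_dish: Green enamelled kidney-shaped dish, no handle, loose, 0.55-0.9 kg. Same arc and axes as the small dish (+x to the bulging side); origin at its underside. Nested, the two frames coincide, the small one 4 mm higher (floor thickness). 200 x 115 mm at the foot, rim 24 mm high, flaring 5 mm, walls 3 mm; about 10 mm play all round.
- oblong_tray: Bystander to leave alone: rectangular brass tray, 170 mm (y) x 80 mm (x) at the foot, walls 25 mm high, with the same rosewood handle along y (top 65 mm up), loose, 0.25 kg. Origin: centre of its underside.
Things that resemble listed ones, but are neither listed nor needed, are in the scene too. Leave any blue look-alike of the small_dish alone.

How it is judged:
By the outcome, as a careful person would: the job done as asked, in the order asked, and still so for the second after the job is handed in, with the robot touching nothing.
It also fails if it takes over 40 s, if anything falls off the work surface, if the arm or the gripper's body presses on something with over 40 N, if the wrist force passes 120 N, or if a joint passes its speed limit or range.

## Working session

There is one attempt and no reset: what is moved stays moved. The work goes in short steps, Python scripts to look and compute and a shell command to move; the robot and the scene stay as the last step left them, time stands still between calls to the robot, and variables do not carry over. Pictures are saved under pics/ and viewed, at most 10 in all, crops included, and the job is handed in when it is done.

```bash
mkdir -p pics
cat > h.py <<'E'
from workcell import *
import numpy as np, cv2
from scipy.spatial.transform import Rotation as Ro
def save(f,n,crop=None,s=1):
    im=f["image"][:,:,::-1]
    if crop: im=im[crop[1]:crop[3],crop[0]:crop[2]]
    cv2.imwrite("pics/"+n,cv2.resize(im,None,fx=s,fy=s,interpolation=cv2.INTER_CUBIC))
def ext(f,o=None):
    if "R" in f: R=np.array(f["R"]);t=np.array(f["t"]); return R.T,-R.T@t
    T=np.array(f["T_tool_cam"]); Rt=Ro.from_euler('xyz',o["tool_rot"]).as_matrix()
    return Rt@T[:3,:3], Rt@T[:3,3]+np.array(o["position"])
def rays(f,uv):
    d=(np.array(uv,float).reshape(-1,2)-[f["cx"],f["cy"]])/[f["fx"],f["fy"]]
    u=d.copy()
    for _ in range(10): u=d/(1+f["k1"]*(u**2).sum(1,keepdims=True))
    return np.c_[u,np.ones(len(u))]
def cloud(f,mask,o=None):
    v,u=np.nonzero(mask&(f["range_z"]>0)); R,c=ext(f,o)
    return (rays(f,np.c_[u,v])*f["range_z"][v,u][:,None])@R.T+c
def atz(f,uv,z,o=None):
    R,c=ext(f,o); d=rays(f,uv)@R.T
    return c+d*((z-c[2])/d[:,2:])
E
cat > a.py <<'E'
from h import *
o=observe();print(o)
for n in ["top","scene"]:
    f=grab_frame(n);save(f,n+"1.png",s=1.25)
    for th in ["small_dish","big_dish","oblong_tray"]:
        for d in outline_of(f,th):
            P=cloud(f,d["region"])
            print(n,th,round(d["confidence"],2),np.round(d["extent"]),"med",np.median(P,0).round(3),"lo",P.min(0).round(3),"hi",P.max(0).round(3),np.median(f["image"][d["region"]],0))
    for d in tip_of(f,"handle"): print("handle",d)
E
python3 a.py
```

```text
{'clock': 0.0, 'qpos': array([-1.26522929,  0.52201289, -0.03634462,  1.60000549,  0.02118469,
        1.02107323, -0.11279776]), 'qd': array([ 0.0005386 , -0.0017559 ,  0.0002876 , -0.00043761, -0.00276055,
        0.00049789, -0.00189129]), 'joint_efforts': array([ 6.86556778e-04, -9.27112484e+01,  1.98016874e+00, -3.69917178e+01,
        1.78694318e-02,  8.20625253e-03,  1.87167120e-05]), 'position': array([0.22926511, 0.58107514, 0.23072713]), 'tool_rot': array([-3.14047938e+00,  5.71298352e-05,  2.76582480e+00]), 'force': array([-0.09153921, -0.1579708 , -0.21005873]), 'moment': array([-0.00761167,  0.02337661, -0.058532  ]), 'finger_force': 0.0, 'grip_width': 0.0854085067924614}
top small_dish 0.93 [410. 259.  54.  74.] med [ 0.285 -0.205  0.005] lo [ 0.189 -0.255 -0.005] hi [ 0.372 -0.14   0.069] [34. 43. 70.]
top small_dish 0.87 [334. 142.  73.  39.] med [ 0.57  -0.004  0.004] lo [ 0.52  -0.096 -0.005] hi [0.627 0.084 0.068] [90. 72. 45.]
top small_dish 0.59 [204. 276.  77.  52.] med [0.222 0.324 0.005] lo [ 0.167  0.221 -0.004] hi [0.291 0.412 0.069] [38. 48. 76.]
top big_di
[... 503 characters left out ...]

scene small_dish 0.79 [342. 272.  88.  53.] med [ 0.572 -0.008  0.007] lo [ 0.502 -0.1   -0.005] hi [0.624 0.096 0.07 ] [63. 47. 27.]
scene small_dish 0.79 [414. 131.  69.  26.] med [0.225 0.321 0.012] lo [ 0.17   0.221 -0.002] hi [0.296 0.402 0.07 ] [21. 26. 45.]
scene big_dish 0.67 [443. 198.  75.  56.] med [0.457 0.308 0.005] lo [ 0.388  0.196 -0.003] hi [0.533 0.405 0.032] [29. 44. 31.]
scene oblong_tray 0.86 [195. 271.  88.  62.] med [ 0.49  -0.323  0.006] lo [ 0.425 -0.422 -0.007] hi [ 0.545 -0.226  0.068] [73. 54. 29.]
handle {'position': [228.2, 178.7], 'confidence': 0.75}
handle {'position': [341.2, 259.7], 'confidence': 0.71}
handle {'position': [415.5, 120.0], 'confidence': 0.56}
```

```bash
cat >> h.py <<'E'
from scipy.optimize import least_squares
A=np.arcsin(57.5/70)
def fit(P,half,ztop,p0s):
    P=P[np.abs(P[:,2]-ztop)<.006][:,:2]
    def res(p):
        c,s=np.cos(p[2]),np.sin(p[2]); q=(P-p[:2])@np.array([[c,-s],[s,c]])
        q=q+[.058,0]; a=np.clip(np.arctan2(q[:,1],q[:,0]),-A,A)
        return np.hypot(*(q-.07*np.c_[np.cos(a),np.sin(a)]).T)-half
    r=[least_squares(res,p,loss="soft_l1",f_scale=.003) for p in p0s]
    r.sort(key=lambda k:k.cost)
    return r[0].x,np.sqrt(np.median(r[0].fun**2)),len(P),[round(k.cost*1e3,3) for k in r]
def starts(P): 
    m=P[:,:2].mean(0); return [[m[0],m[1],y] for y in np.arange(-3,3.2,.5)]
def handle(P,lo=.052,hi=.075):
    H=P[(P[:,2]>lo)&(P[:,2]<hi)]; (c,wh,a)=cv2.minAreaRect((H[:,:2]*1000).astype(np.float32)); 
    w,v=np.linalg.eigh(np.cov(H[:,:2].T)); return np.median(H,0).round(4),H.mean(0).round(4),c,wh,np.arctan2(v[1,1],v[0,1])
E
cat > b.py <<'E'
from h import *
for n in ["top","scene"]:
    f=grab_frame(n)
    for th,half,z in [("small_dish",.0335,.024),("big_dish",.046,.023)]:
        for d in outline_of(f,th):
            P=cloud(f,d["region"])
            if th=="small_dish" and abs(np.median(P,0)[0]-.57)>.05: continue
            print(n,th,fit(P,half,z,starts(P)))
            if th=="small_dish": print(handle(P))
f=grab_frame("top");save(f,"crop.png",(140,100,540,330),2)
E
python3 b.py
```

```text
top small_dish (array([ 0.56673621, -0.00437503,  3.13207923]), np.float64(0.0013452883097555145), 348, [np.float64(1.086), np.float64(1.086), np.float64(1.086), np.float64(1.086), np.float64(1.086), np.float64(1.086), np.float64(11.381), np.float64(11.381), np.float64(11.381), np.float64(15.323), np.float64(15.323), np.float64(16.913), np.float64(16.915)])
(array([ 0.5658, -0.0047,  0.0628]), array([ 0.5658, -0.0043,  0.0623]), (566.4863891601562, -3.7271804809570312), (13.160078048706055, 77.47618865966797), np.float64(1.558328090508726))
top big_dish (array([0.46557731, 0.30614472, 0.28522804]), np.float64(0.0012780561042474864), 486, [np.float64(0.614), np.float64(0.614), np.float64(0.614), np.float64(0.614), np.float64(0.614), np.float64(0.614), np.float64(0.614), np.float64(14.281), np.float64(14.281), np.float64(14.281), np.float64(14.281), np.float64(14.281), np.float64(14.281)])
scene small_dish (array([ 0.5695486 , -0.00671634, -3.15415855]), np.float64(0.0011764804160970433), 586, [np.float64(2.154), np.float64(2.154), np.float64(2.154), np.float64(2.154), np.float64(2.154), np.float64(2.154), np.float64(19.034), np.float64(19.034), np.float64(19.034), np.float64(19.034), np.float64(19.034), np.float64(28.68), np.float64(31.923)])
(array([ 0.5718, -0.007 ,  0.0636]), array([ 0.5708, -0.0071,  0.0629]), (568.8677368164062, -6.32421875), (79.2823257446289, 14.049152374267578), np.float64(1.5647494264626094))
scene big_dish (array([0.46916092, 0.30478842, 0.28606031]), np.float64(0.001267623581967459), 560, [np.float64(0.795), np.float64(0.795), np.float64(0.795), np.float64(0.795), np.float64(0.795), np.float64(0.795), np.float64(0.795), np.float64(17.379), np.float64(17.379), np.float64(17.379), np.float64(17.38), np.float64(17.38), np.float64(17.38)])
```

View pics/crop.png

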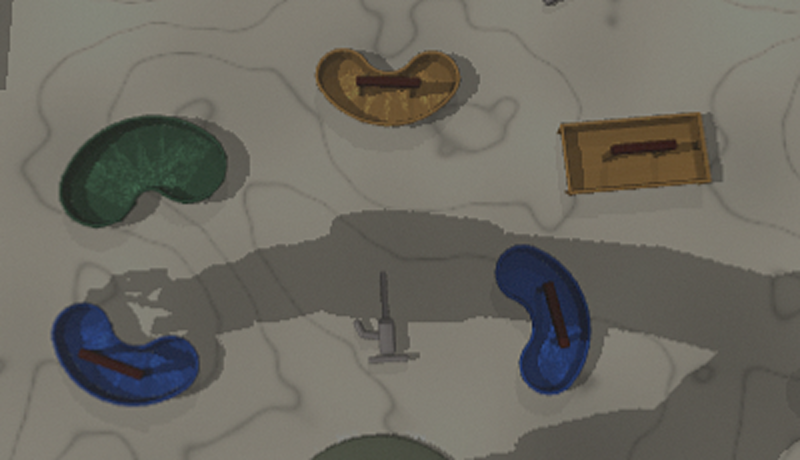

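Of the three kidney dishes with handles, only the one at image (334,143) is brass. Those at (204,276) and (410,259) are blue look-alikes. The green dish is at (213,184) and the oblong tray at (460,176). The brass dish's bulge faces the robot (yaw ≈ π) and the green dish has yaw ≈ 0.286. The required turn is about +196° or -164°, near the wrist's range, so I'll first test in the air whether the arm reaches the final yaw.

```bash
python3 -m creep '[[[-1,-0.04,-0.021,0,0,0,0],[-1,-0.04,-0.021,0,0,0,0],[-1,-0.04,-0.021,0,0,0,0],[-1,-0.04,-0.021,0,0,0,0],[-1,-0.04,-0.021,0,0,0,0],[-1,-0.04,-0.021,0,0,0,0],[-1,-0.04,-0.021,0,0,0,0],[-1,-0.04,-0.021,0,0,0,0],[-1,0,0,0,0,0,-8.5],[-1,0,0,0,0,0,-8.5]]]' 
python3 -c "
from h import *
o=observe();print(o['qpos'].round(3),o['position'],o['tool_rot'])"
python3 -m creep '[[[-1,0,0,0,0,0,-8.5],[-1,0,0,0,0,0,-8.5],[-1,0,0,0,0,0,-8.5],[-1,0,0,0,0,0,-8.5],[-1,0,0,0,0,0,-8.5],[-1,0,0,0,0,0,-8.5],[-1,0,0,0,0,0,-8.5],[-1,0,0,0,0,0,-8.5],[-1,0,0,0,0,0,-8.5],[-1,0,0,0,0,0,-8.5]]]' 
python3 -m creep '[[[-1,0,0,0,0,0,-8.5],[-1,0,0,0,0,0,-8.5],[-1,0,0,0,0,0,-8.5],[-1,0,0,0,0,0,0],[-1,0,0,0,0,0,0]]]' 
python3 -c "
from h import *
o=observe();print(o['qpos'].round(3),o['position'],o['tool_rot'])"
```

```text
clock: 1.85
position: [0.4663, 0.3064, 0.2313]
tool_rot: [-3.141, 0.0, 3.066]
force: [-0.6, 0.7, -0.5]
grip_width: 0.0851
finger_force: 0.0
[-0.661  0.415 -0.036  1.779  0.018  0.948  0.79 ] [0.46628835 0.30644725 0.2313457 ] [-3.14143797e+00  3.22119887e-04  3.06572090e+00]
clock: 2.85
position: [0.4655, 0.3076, 0.2314]
tool_rot: [-3.141, 0.0, -1.731]
force: [0.2, -0.5, -0.4]
grip_width: 0.0853
finger_force: 0.0
clock: 3.35
position: [0.4655, 0.3075, 0.2313]
tool_rot: [3.142, 0.0, -1.295]
force: [0.6, 0.3, 0.2]
grip_width: 0.0853
finger_force: 0.0
[-0.339  0.448 -0.477  1.762  0.241  0.989  2.508] [0.46552589 0.30747384 0.23128272] [ 3.14154143e+00  1.07719188e-04 -1.29462809e+00]
```

```bash
python3 -m creep '[[[-1,0,0,0,0,0,8.5],[-1,0,0,0,0,0,8.5],[-1,0,0,0,0,0,8.5],[-1,0,0,0,0,0,8.5],[-1,0,0,0,0,0,8.5],[-1,0,0,0,0,0,8.5],[-1,0,0,0,0,0,8.5],[-1,0,0,0,0,0,8.5],[-1,0,0,0,0,0,8.5],[-1,0,0,0,0,0,8.5]]]' >/dev/null
python3 -m creep '[[[-1,0,0,0,0,0,8.5],[-1,0,0,0,0,0,8.5],[-1,0,0,0,0,0,8.5],[-1,0,0,0,0,0,8.5],[-1,0,0,0,0,0,8.5],[-1,0,0,0,0,0,8.5],[-1,0,0,0,0,0,8.5],[-1,0,0,0,0,0,8.5],[-1,0,0,0,0,0,8.5],[-1,0,0,0,0,0,8.5]]]' 
python3 -m creep '[[[-1,0,0,0,0,0,8.5],[-1,0,0,0,0,0,8.5],[-1,0,0,0,0,0,8.5],[-1,0,0,0,0,0,0]]]'
python3 -m creep '[[[-1,-0.039,0.0128,0,0,0,0],[-1,-0.039,0.0128,0,0,0,0],[-1,-0.039,0.0128,0,0,0,0],[-1,-0.039,0.0128,0,0,0,0],[-1,-0.039,0.0128,0,0,0,0],[-1,-0.039,0.0128,0,0,0,0],[-1,-0.039,0.0128,0,0,0,0],[-1,-0.039,0.0128,0,0,0,0],[-1,0,0,0,0,0,0],[-1,0,0,0,0,0,0]]]'
python3 - <<'E'
from h import *
o=observe();print(o['qpos'].round(3),o['position'],o['tool_rot'])
f=grab_frame("wrist");save(f,"w1.png")
for d in outline_of(f,"small_dish"):
    P=cloud(f,d["region"],o);print(d["confidence"],d["extent"],fit(P,.0335,.024,starts(P))[:3],handle(P), np.percentile(P[:,2],[1,50,99]))
E
```

```text
clock: 5.35
position: [0.4654, 0.3078, 0.2315]
tool_rot: [3.141, -0.0, 2.016]
force: [-0.5, 0.5, -0.2]
grip_width: 0.0853
finger_force: 0.0
clock: 5.75
position: [0.4653, 0.308, 0.2315]
tool_rot: [3.141, -0.0, 1.575]
force: [-0.2, 0.6, -0.2]
grip_width: 0.0854
finger_force: 0.0
clock: 6.75
position: [0.5704, -0.0043, 0.2313]
tool_rot: [3.142, 0.0, 1.58]
force: [0.4, 0.7, 0.0]
grip_width: 0.0854
finger_force: 0.0
[-0.361  0.458  0.369  1.762 -0.196  0.957  0.096] [ 0.57041798 -0.00432142  0.23128633] [3.14150617e+00 3.02895500e-05 1.58029060e+00]
0.96 [317.7, 171.9, 97.4, 164.9] (array([ 0.56843843, -0.00465838, -3.14515573]), np.float64(0.0014858690041804497), 2228) (array([ 0.5686, -0.0028,  0.0652]), array([ 0.5686, -0.003 ,  0.0651]), (568.579345703125, -4.549434661865234), (11.981324195861816, 79.67786407470703), np.float64(1.5568494735598215)) [0.00254818 0.00534636 0.06622269]
0.59 [89.6, 308.7, 134.5, 60.6] (array([ 0.2846129 , -0.20672559, -1.32633389]), np.float64(0.000988793054974677), 886) (array([nan, nan, nan]), array([nan, nan, nan]), (0.0, 0.0), (0.0, 0.0), np.float64(nan)) [0.00300361 0.01184638 0.02905511]
  avg = a.mean(axis, **keepdims_kw)
  ret = um.true_divide(
h.py:38: RuntimeWarning: Degrees of freedom <= 0 for slice
  w,v=np.linalg.eigh(np.cov(H[:,:2].T)); return np.median(H,0).round(4),H.mean(0).round(4),c,wh,np.arctan2(v[1,1],v[0,1])
  c *= np.true_divide(1, fact)
  c *= np.true_divide(1, fact)
  return _methods._mean(a, axis=axis, dtype=dtype,
h.py:38: RuntimeWarning: Mean of empty slice.
  w,v=np.linalg.eigh(np.cov(H[:,:2].T)); return np.median(H,0).round(4),H.mean(0).round(4),c,wh,np.arctan2(v[1,1],v[0,1])
```

View pics/w1.png

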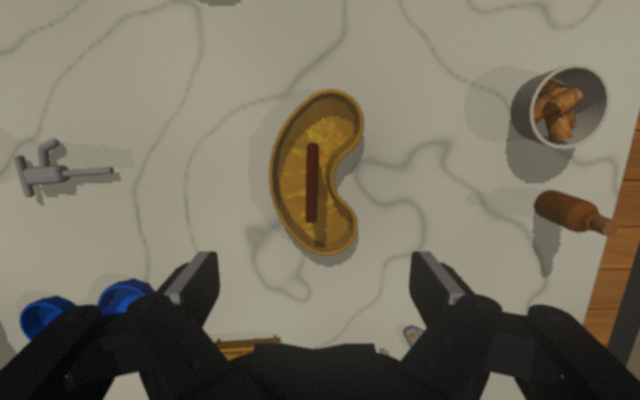

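The wrist view shows the brass kidney dish at (318,172) with its handle from (312,143) to (312,222). The handle lines up with the closing direction, and only small corrections are needed.

```bash
python3 -m creep '[[[-1,0,-0.002,0,0,0,1],[-1,0,0,0.032,0,0,0],[-1,0,0,0.032,0,0,0],[-1,0,0,0.032,0,0,0],[-1,0,0,0.032,0,0,0],[-1,0,0,0.032,0,0,0],[-1,0,0,0.032,0,0,0],[-1,0,0,0,0,0,0],[-1,0,0,0,0,0,0]]]' 60
python3 -m creep '[[[1,0,0,0,0,0,0],[1,0,0,0,0,0,0],[1,0,0,0,0,0,0],[1,0,0,0,0,0,0],[1,0,0,0,0,0,0],[1,0,0,0,0,0,0],[1,0,0,0,0,0,0],[1,0,0,0,0,0,0]]]' 60
```

```text
clock: 7.75
position: [0.5683, -0.0031, 0.0399]
tool_rot: [-3.141, 0.0, 1.562]
force: [0.1, -0.9, 0.7]
grip_width: 0.0854
finger_force: 0.0
clock: 8.55
position: [0.5684, -0.0035, 0.0396]
tool_rot: [3.141, -0.0, 1.561]
force: [-1.4, 1.1, 6.8]
grip_width: 0.0105
finger_force: 59.6
```

```bash
python3 -m creep '[[[1,0,0,-0.01,0,0,0],[1,0,0,-0.02,0,0,0],[1,0,0,-0.03,0,0,0],[1,0,0,-0.03,0,0,0],[1,0,0,-0.03,0,0,0],[1,0,0,0,0,0,0],[1,0,0,0,0,0,0]]]' 80
python3 - <<'E'
from h import *
o=observe()
f=grab_frame("wrist")
z=o["position"][2]
for d in outline_of(f,"small_dish")[:1]:
    P=cloud(f,d["region"],o);print(d["confidence"],np.percentile(P[:,2],[1,50,99])); P[:,2]-=z-.0396
    print(fit(P,.0335,.024,starts(P))[:3])
E
python3 -m creep '[[[1,0.0345,-0.0109,0,0,0,0],[1,0.0345,-0.0109,0,0,0,0],[1,0.0345,-0.0109,0,0,0,0],[1,0.0345,-0.0109,0,0,0,0],[1,0.0345,-0.0109,0,0,0,0],[1,0.0345,-0.0109,0,0,0,0],[1,0.0345,-0.0109,0,0,0,0],[1,0.0345,-0.0109,0,0,0,0],[1,0.0345,-0.0109,0,0,0,0],[1,0,0,0,0,0,0]]]'
```

```text
clock: 9.25
position: [0.5684, -0.0034, 0.1598]
tool_rot: [3.141, -0.0, 1.562]
force: [0.0, -0.8, -2.5]
grip_width: 0.011
finger_force: 78.2
0.76 [0.00298275 0.01054957 0.0303516 ]
(array([ 0.27013965, -0.18584997, -3.        ]), np.float64(nan), 0)
clock: 10.35
position: [0.4705, 0.3126, 0.1578]
tool_rot: [-3.139, -0.0, 1.568]
force: [-0.0, -0.7, -2.5]
grip_width: 0.0105
finger_force: 78.3
  return _methods._mean(a, axis=axis, dtype=dtype,
  ret = ret.dtype.type(ret / rcount)
```

```bash
python3 -m creep '[[[1,0,0,0,0,0,-8.5],[1,0,0,0,0,0,-8.5],[1,0,0,0,0,0,-8.5],[1,0,0,0,0,0,-8.5],[1,0,0,0,0,0,-8.5],[1,0,0,0,0,0,-8.5],[1,0,0,0,0,0,-8.5],[1,0,0,0,0,0,-8.5],[1,0,0,0,0,0,-8.5],[1,0,0,0,0,0,-8.5]]]' >/dev/null
python3 -m creep '[[[1,0,0,0,0,0,-8.5],[1,0,0,0,0,0,-8.5],[1,0,0,0,0,0,-8.5],[1,0,0,0,0,0,-8.5],[1,0,0,0,0,0,-8.5],[1,0,0,0,0,0,-8.5],[1,0,0,0,0,0,-8.5],[1,0,0,0,0,0,-8.5],[1,0,0,0,0,0,-8.5],[1,0,0,0,0,0,-8.5]]]'
python3 -m creep '[[[1,0,0,0,0,0,-8.5],[1,0,0,0,0,0,-8.5],[1,0,0,0,0,0,-8.5],[1,0,0,0,0,0,-0.9],[1,0,0,0,0,0,0],[1,0,0,0,0,0,0]]]'
cat > c.py <<'E'
from h import *
o=observe();print(o['qpos'].round(3),o['position'],o['tool_rot'])
dz=o["position"][2]-.0396
for n in ["scene","top","wrist"]:
    f=grab_frame(n)
    save(f,n+"c.png",None if n=="wrist" else (340,100,540,260) if n=="scene" else (120,100,320,260),1 if n=="wrist" else 3)
    for th,half,zz in [("small_dish",.0335,.024+dz),("big_dish",.046,.023)]:
        for d in outline_of(f,th):
            P=cloud(f,d["region"],o);m=np.median(P[:,:2],0)
            if np.hypot(*(m-o["position"][:2]))<.1: print(n,th,d["confidence"],np.percentile(P[:,2],[1,50,99]).round(3),fit(P,half,zz,starts(P))[:3])
E
python3 c.py 2>/dev/null
```

```text
clock: 12.35
position: [0.4728, 0.3071, 0.1582]
tool_rot: [3.14, -0.001, -1.749]
force: [-0.4, 0.0, -2.9]
grip_width: 0.0105
finger_force: 78.3
clock: 12.95
position: [0.4731, 0.3076, 0.159]
tool_rot: [3.141, -0.0, -1.298]
force: [0.2, 0.5, -2.2]
grip_width: 0.0105
finger_force: 78.3
[-0.288  0.565 -0.551  1.81   0.374  0.873  2.401] [0.47305604 0.30763115 0.15897225] [ 3.14098921e+00 -1.01285781e-04 -1.29757469e+00]
scene small_dish 0.57 [0.12  0.127 0.185] (array([0.47444753, 0.30825006, 0.277688  ]), np.float64(0.0012351340276618888), 418)
scene big_dish 0.82 [-0.     0.005  0.029] (array([0.46900063, 0.30484983, 0.29121478]), np.float64(0.0010567237920431766), 367)
top small_dish 0.5 [0.12  0.137 0.148] (array([ 0.39252997,  0.32128133, -1.17175774]), np.float64(0.0010178853248898998), 48)
wrist small_dish 0.92 [0.122 0.126 0.186] (array([0.47176818, 0.31061177, 0.31056244]), np.float64(0.0013437851392062372), 7358)
wrist big_dish 0.89 [0.003 0.007 0.027] (array([0.42996919, 0.41546964, 0.39867589]), np.float64(0.0010040739711630886), 475)
```

View pics/scenec.png

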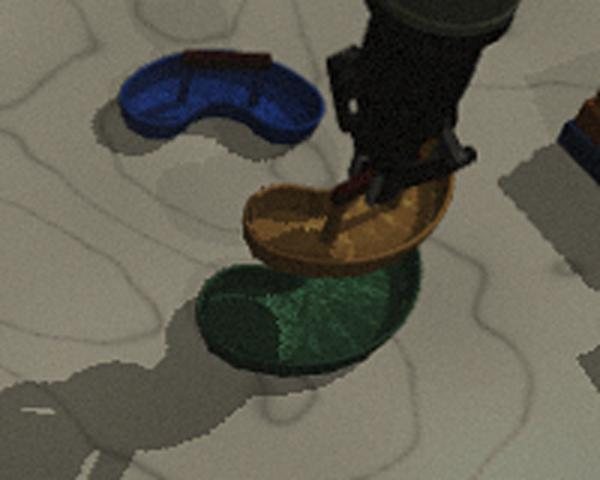

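The scene view shows the brass dish held above the green one, orientation matching, with a small offset to correct before lowering.

```bash
python3 -m creep '[[[1,0.0023,0.0058,0,0,0,-0.7],[1,0,0,0.025,0,0,0],[1,0,0,0.025,0,0,0],[1,0,0,0.025,0,0,0],[1,0,0,0,0,0,0],[1,0,0,0,0,0,0]]]'
python3 c.py 2>/dev/null
```

```text
clock: 14.0
position: [0.468, 0.3041, 0.0848]
tool_rot: [3.141, 0.0, -1.281]
force: [-0.1, 0.1, -0.2]
grip_width: 0.0102
finger_force: 78.4
[-0.326  0.66  -0.501  1.873  0.46   0.725  2.342] [0.46795678 0.3041106  0.08479926] [ 3.14115364e+00  4.82997310e-05 -1.28122645e+00]
scene small_dish 0.97 [0.046 0.052 0.111] (array([0.46931736, 0.30511986, 0.3048698 ]), np.float64(0.0011112583947100584), 326)
scene big_dish 0.63 [0.    0.006 0.03 ] (array([0.46918874, 0.3045342 , 0.28451827]), np.float64(0.001225338140025678), 281)
wrist small_dish 0.79 [0.048 0.052 0.111] (array([0.46662372, 0.30705856, 0.32653013]), np.float64(0.001335045019129004), 7371)
wrist big_dish 0.56 [0.003 0.025 0.028] (array([0.46654758, 0.30567344, 0.27175719]), np.float64(0.0012188109290612315), 2557)
```

View pics/wristc.png

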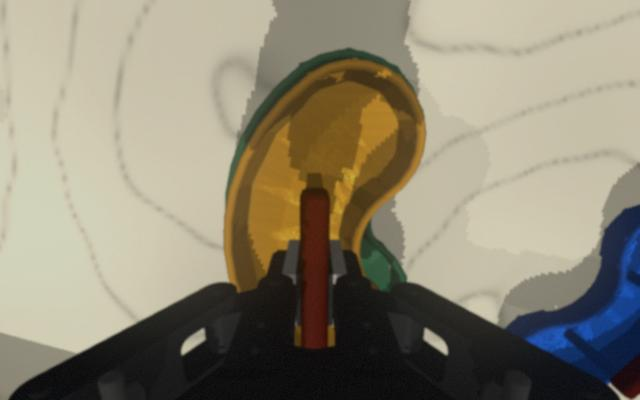

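View pics/scenec.png

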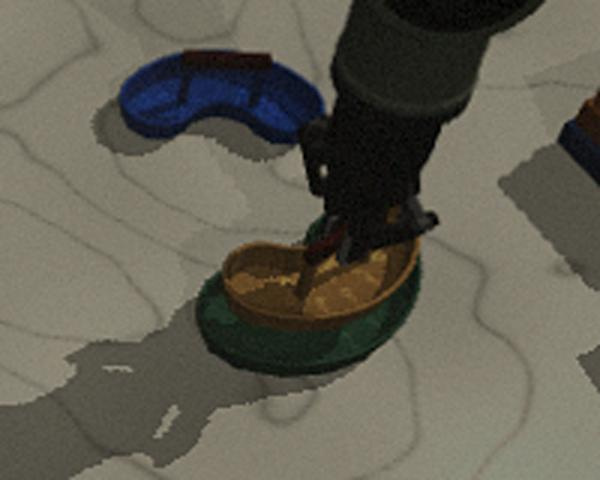

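```bash
python3 -m creep '[[[1,0,-0.0005,0.01,0,0,1],[1,0,0,0.01,0,0,0],[1,0,0,0.01,0,0,0],[1,0,0,0.005,0,0,0],[1,0,0,0,0,0,0],[1,0,0,0,0,0,0]]]'
python3 -m creep '[[[1,0,0,0.002,0,0,0],[1,0,0,0.002,0,0,0],[1,0,0,0,0,0,0],[1,0,0,0,0,0,0]]]'
```

```text
clock: 15.05
position: [0.4686, 0.3043, 0.0492]
tool_rot: [3.141, 0.0, -1.299]
force: [0.9, -0.7, -2.6]
grip_width: 0.0107
finger_force: 78.4
clock: 15.45
position: [0.4687, 0.3042, 0.0454]
tool_rot: [-3.142, 0.0, -1.299]
force: [0.7, -0.7, -2.2]
grip_width: 0.0108
finger_force: 78.4
```

```bash
python3 -m creep '[[[1,0,0,0.001,0,0,0],[1,0,0,0.001,0,0,0],[1,0,0,0,0,0,0],[1,0,0,0,0,0,0]]]'
python3 c.py 2>/dev/null
```

```text
clock: 15.85
position: [0.4689, 0.3043, 0.0436]
tool_rot: [-3.141, -0.0, -1.299]
force: [-0.4, -1.1, 4.0]
grip_width: 0.0106
finger_force: 79.4
[-0.358  0.722 -0.456  1.887  0.504  0.647  2.288] [0.46891265 0.30426823 0.04361706] [-3.14102794e+00 -5.36593701e-05 -1.29923623e+00]
scene small_dish 0.69 [0.005 0.011 0.07 ] (array([0.47055217, 0.30530517, 0.27704065]), np.float64(0.0010594129645499842), 293)
scene big_dish 0.73 [0.    0.021 0.03 ] (array([0.46910826, 0.30474229, 0.28858456]), np.float64(0.0012373807160143135), 333)
wrist small_dish 0.83 [0.007 0.011 0.07 ] (array([0.46751657, 0.30726479, 0.30853906]), np.float64(0.001320015569284634), 7319)
wrist big_dish 0.83 [0.003 0.02  0.028] (array([0.46670626, 0.3070712 , 0.30584044]), np.float64(0.0012608184250592624), 8909)
```

View pics/wristc.png

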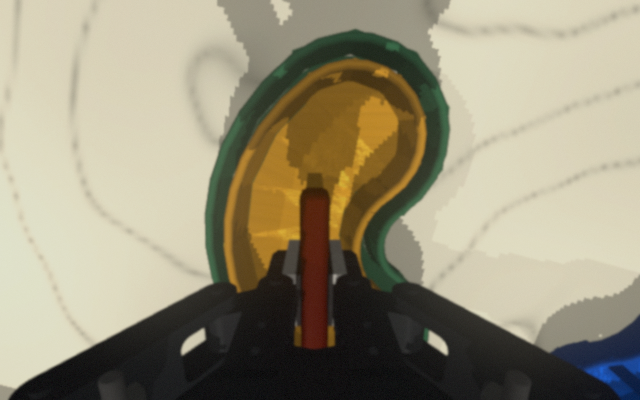

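The wrist view shows the brass dish inside the green one with an even gap all round, and the upward contact force says it is resting on the bottom. Now I release and retreat.

```bash
python3 -m creep '[[[-1,0,0,0,0,0,0],[-1,0,0,0,0,0,0],[-1,0,0,0,0,0,0],[-1,0,0,0,0,0,0],[-1,0,0,0,0,0,0],[-1,0,0,0,0,0,0],[-1,0,0,0,0,0,0],[-1,0,0,0,0,0,0]]]'
python3 -m creep '[[[-1,0,0,-0.02,0,0,0],[-1,0,0,-0.03,0,0,0],[-1,0,0,-0.04,0,0,0],[-1,0,0,-0.04,0,0,0],[-1,0,0,-0.04,0,0,0],[-1,0,0,0,0,0,0],[-1,0,0,0,0,0,0],[-1,0,0,0,0,0,0]]]'
python3 - <<'E'
from h import *
o=observe();f=grab_frame("wrist");save(f,"final.png")
for th,half,z in [("small_dish",.0335,.028),("big_dish",.046,.023)]:
    for d in outline_of(f,th)[:1]:
        P=cloud(f,d["region"],o);print(th,np.percentile(P[:,2],[1,50,99]),fit(P,half,z,starts(P))[:3])
        if th=="small_dish":
            Q=P[P[:,2]<.02]; print("floor plane slope",np.linalg.lstsq(np.c_[Q[:,:2],np.ones(len(Q))],Q[:,2],rcond=None)[0], handle(P))
E
```

```text
clock: 17.1
position: [0.4686, 0.3042, 0.0433]
tool_rot: [-3.142, 0.0, -1.299]
force: [-0.8, -0.1, -0.1]
grip_width: 0.0853
finger_force: 0.0
clock: 17.9
position: [0.4683, 0.3038, 0.2125]
tool_rot: [3.14, -0.001, -1.299]
force: [-0.6, -0.3, -0.5]
grip_width: 0.0853
finger_force: 0.0
small_dish [0.00576733 0.00934194 0.0700927 ] (array([0.46881248, 0.30569626, 0.27449004]), np.float64(0.0014808479391770703), 2722)
floor plane slope [-0.00238783  0.00391621  0.00933556] (array([0.4694, 0.3012, 0.0691]), array([0.4693, 0.303 , 0.069 ]), (468.582275390625, 305.61663818359375), (12.016254425048828, 79.228271484375), np.float64(1.840992293920237))
big_dish [0.00092954 0.01926024 0.02827022] (array([0.46749673, 0.30563486, 0.28315021]), np.float64(0.0014494364229600543), 3099)
```

View pics/final.png

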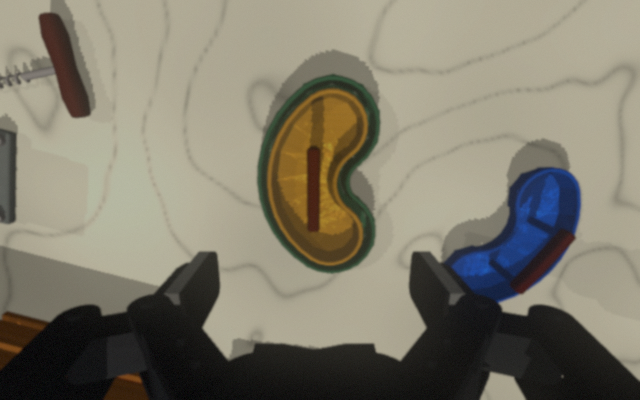

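The final picture shows the brass dish at (318,178) nested flat and centred inside the green dish, with the gripper clear.

```bash
python3 -c "
from workcell import *
print(job_done())"
```

```text
the job is handed in; nothing more can be done
None
```

The brass kidney dish now rests flat inside the green dish, matched in orientation and released only once it was down; the green dish and the oblong tray were left where they stood, and I handed the job in at about 18 s on the robot's clock.

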